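# Clear the top tray and peel it off a sticky nested stack

### The arm

A 7-joint arm with a two-finger parallel gripper is mounted at the origin on the work surface. World frame = base frame: x ahead of the robot, y to its left, z up, the work surface at z = 0. Lengths are in m, angles in degrees, forces in N, time in s.
With the tool pointing down it reaches from about 0.425 to 0.875 m from the base axis. Payload 4.7 kg.
Tool frame: the origin (TCP) lies midway between the tips of the shut fingers; the grasp point (between the pads) lies env.grip_point_offset behind it (env.grip_point_offset is the distance from the TCP to the grasp point, in m); z points along the fingers, y is the line along which they close (so a half turn about z gives the same grasp; the last joint's range is limited). The gripper opens to 87 mm and grips with 3 to 60 N. Pads are 19 mm wide; open, the fingers measure 117 mm over their backs; the gripper's body (75 mm by 190 mm) begins 51 mm behind the grasp point.
Start: joints at [76.782, 18.392, -4.016, 83.108, 1.295, 78.541, -3.26], TCP at [0.158, -0.631, 0.223] pointing down, gripper open.
Joint ranges: [-163.93, 163.93], [-17.29, 119.83], [-79.2, 71.16], [3.27, 140.29], [-89.18, 269.18], [5.43, 117.66], [-154.24, 154.24]. Speed limits (degrees/s): [147.25, 147.25, 180, 180, 180, 180, 180].

### API

Orientations are given as [roll, pitch, yaw] about the fixed x, y, z axes, in that order (R = Rz(yaw) Ry(pitch) Rx(roll)).
In Python, from cell import env gives the robot as it stands.
- The arm moves only by the shell command python3 -m creep 'ROWS' [FORCE]. ROWS is a JSON object of lists of equal length, an entry for each row: "translation": the shift along the tool's x, y, z in units of 0.08 m (1.0 is 0.08 m), a list of three; "turn": the turn, a rotation vector about the tool's x, y, z in units of 180 degrees (1.0 is 180 degrees), a list of three; "grip": the opening, from 0 (shut) to 1 (fully open). In form: {"translation": [[x, y, z], ...], "turn": [[ax, ay, az], ...], "grip": [grip, ...]}. A call has 1 to 5 rows; each row shifts and turns the commanded pose from where the row before left it, along the tool's axes as they then stand; what a row does not reach is not made up. A row lasts 1/8 s, in which the tool goes at most 62.5 mm and 10.7 degrees, less where a joint would pass 70% of its speed; a pose out of reach is approached as far as the arm can. A call with a number of a shift or a turn outside -1 to 1 is refused whole. A call with a gripper value outside its range is refused whole. The fingers move at their own pace and stop on an object; FORCE is the grip in N (left out, the last holds). Time passes only in rows, so rows that do not move let the fingers close. It gives the time, the measured TCP pose, the force, the opening and the grip force at its end, in the units of the state.
- env.get_obs(): the state, without advancing time (a new reading comes with each control period).
- env.read_camera(name): name is "scene" or "top" or "wrist"; returns a dict with "frame" (420x560x3 uint8, red, green, blue), "z_map" (420x560 float32, m along the optical axis (not along the pixel's ray), 0 where there is no reading), "K" (3x3 intrinsics, pixels), "rvec" (rotation vector, rad) and "tvec" (3), from world to camera coordinates, as OpenCV has them. Camera axes: x right, y down, z forward; pixel columns grow to the right and rows downward; lengths in m; the calibration is good to about 2 mm. The wrist camera is an equidistant fisheye: a pixel r from the principal point sees the ray r / f radians off the axis. A picture is of the moment at which its call begins.
- env.sign_off(): hands the job in; it is judged then, once.
The state is a dict: "time_s": time; "qpos": joint angles; "joint_velocities": joint speeds; "effort": joint torques, N m; "tool_pos": TCP position; "tool_rot": TCP orientation; "force": force on the tool from outside, world axes, zero at the start; "wrist_torque": the same for the moment, N m; "grip_width": finger opening in m; "grasp_force": force on a finger pad.
Only numpy, scipy, OpenCV 4.12 (cv2) and the standard library are available. Lean on these libraries where they do the work, as an engineer would, in place of code of your own. Each camera call takes 0.05 s, during which the arm holds its last target. There are 200 camera calls.

### The job

The plastic trays on this lab bench are nested and stick together. First drop both rubber stoppers that lie in the top tray into the white open beaker; then peel the top tray off by its corner tab, raising that corner first while the opposite corner is still resting on the stack, and hold it up level, at least 10 cm above where it sat, leaving the rest of the stack standing on the bench. Finish while still holding the tray in the air; leave the beaker standing and the other things on the bench where they are.

Things in the scene. Friction and masses are not known exactly. Their poses are not given: they have to be found in the camera images.
- stack: the lower stack: six white plastic trays nested and staying together as one, loose on the bench, about 840 g (it may be up to 10% more). Outline 200 mm (its x) by 150 mm (its y), 50 mm high. Origin: centre of its underside on the bench; z up.
- tray: the top tray, white plastic, 110 to 185 g, nested in the stack. Flat rim 200 mm (its x) by 150 mm (its y), 3 mm thick; tub inside 168 x 118 mm, its inner floor 17 mm and its underside 20 mm below the rim's underside. Origin: centre of the rim's underside, 50 mm above the bench while nested; z up. It sticks to the stack: see the corner opposite the tab.
- tray_tab (a point): middle of the upright grip tab at the top tray's corner, 90 mm along x and 65 mm along y from the tray's origin. The tab is 8 mm thick, 28 mm wide, 28 mm high; its top is 14 mm above this point, the rim's upper face 14 mm below. Its faces look along the tray's direction 45 degrees between +x and +y: pinch it from above across its 8 mm, along that direction.
- tray_far (a point): the corner of the top tray opposite the tab (-100, -75 mm), on the rim's underside. The tray sticks at x = +-60, y = +-62 mm: each point holds with 1.2 to 1.8 N and lets go once the tray has risen about 6 mm there. Tilted up at the tab about this corner by 0.2 to 0.28 rad it comes off point after point.
- stopper_large_mid (a point): middle of the large stopper: black rubber, 30 mm in diameter (3 mm less at its foot), 34 mm high, 22 g, standing upright on the inner floor of the top tray; this point is 17 mm above its foot.
- stopper_small_mid (a point): middle of the small stopper: black rubber, 24 mm in diameter (3 mm less at its foot), 34 mm high, 22 g, standing upright on the inner floor of the top tray; this point is 17 mm above its foot.
- beaker: white open ceramic beaker, round, 90 mm high, 250 g, loose on the bench. Origin: centre of its underside; z up.
- beaker_rim (a point): centre of the beaker's mouth, 90 mm above the bench; outer radius there 48 mm, wall 4 mm.
- reagent_bottle: bystander: closed amber bottle with a black cap, 60 mm in diameter, 130 mm high; origin under its centre.
- petri_a: bystander: clear Petri dish, 90 mm in diameter, 15 mm high; origin under its centre.
- petri_b: bystander: clear Petri dish, 90 mm in diameter, 15 mm high; origin under its centre.
- sample_jar: bystander: closed glass jar with a white cap, 64 mm in diameter, 70 mm high; origin under its centre.
- spatula: bystander: lab spatula, steel, 174 mm long and 8 to 12 mm wide, lying along its x on the bench; origin under its middle.
- slide_box: bystander: grey box for slides, 90 x 60 x 35 mm; origin under its centre.
- stopper_large: the large stopper (the whole piece), origin under its foot, z along its axis (see its middle point).
- stopper_small: the small stopper (the whole piece), origin under its foot, z along its axis (see its middle point).
Mind the look-alikes: they are no part of the job. Leave any red or turquoise look-alike of the stopper_large alone.

How it is judged (in metres and radians):
On the way, in this order (a step that is already met when the one before it is completed fails the run):
1. both stoppers lie in the beaker, let go, the tray still in the stack (horizontal distance between each of stopper_large_mid, stopper_small_mid and beaker_rim below 0.046 m and height (world z) of each of stopper_large_mid, stopper_small_mid below 0.08 m and contact force between each of stopper_large, stopper_small and the fingers below 0.05 N and z of tray_far in the frame of stack below 0.055 m and z of tray_tab in the frame of stack below 0.073 m), for 0.2 s.
2. the tab's corner of the tray is raised by more than 15 mm while the opposite corner is less than 8 mm above its seat on the stack (z of tray_tab in the frame of stack above 0.082 m and z of tray_far in the frame of stack below 0.058 m and contact force between the fingers and tray above 0.5 N), for 0.1 s.
At the end, for the whole second after the job is handed in: The fingers hold the tray 95 mm or more above its seat, within 0.30 rad of level, still (under 0.08 m/s), touching nothing else; the lower stack stands (tilt under 0.10 rad) within 50 mm of its place; the beaker is upright with both stoppers below its rim (horizontal distance between each of stopper_large_mid, stopper_small_mid and beaker_rim below 0.046 m and height (world z) of each of stopper_large_mid, stopper_small_mid below 0.08 m and height (world z) of tray above 0.145 m and angle between tray's own z axis and vertical below 0.3 rad and linear speed of tray below 0.08 m/s and contact force between the fingers and tray above 1 N and height (world z) of each of stack, beaker below 0.02 m and angle between stack's own z axis and vertical below 0.1 rad and distance of stack from where it was at the start of the episode below 0.05 m and angle between beaker's own z axis and vertical below 0.15 rad and contact force between tray and stack below 0.05 N and contact force between tray and beaker below 0.05 N and contact force between tray and reagent_bottle below 0.05 N and contact force between tray and sample_jar below 0.05 N and contact force between tray and slide_box below 0.05 N); the arm keeps its last pose, push and grip.
It fails at once if the lower stack is lifted off the bench with the tray (its centre rises by over 25 mm or it tilts by over 0.3 rad) (height (world z) of stack above 0.025 m or angle between stack's own z axis and vertical above 0.3 rad).
It fails at once if the beaker is knocked over or lifted (tilt over 0.6 rad, 30 mm off the bench) (angle between beaker's own z axis and vertical above 0.6 rad or height (world z) of beaker above 0.03 m).
It fails at once if another thing on the bench is moved by more than 40 mm (distance of any of reagent_bottle, petri_a, petri_b, sample_jar, spatula, slide_box from where it was at the start of the episode above 0.04 m).
It also fails if it takes over 62 s, if anything falls off the work surface, if the arm or the gripper's body presses on something with over 40 N, if the wrist force passes 120 N, or if a joint passes its speed limit or range.

## Working session

There is one attempt and no reset: what is moved stays moved. The work goes in short steps, Python scripts to look and compute and a shell command to move; the robot and the scene stay as the last step left them, time stands still between calls to the robot, and variables do not carry over. Pictures are saved under pics/ and viewed, at most 10 in all, crops included, and the job is handed in when it is done.

```bash
ls; mkdir -p pics; python3 - <<'E'
from cell import env
import cv2,numpy as np
o=env.get_obs();print({k:np.round(v,3) for k,v in o.items()},env.grip_point_offset)
for n in("scene","top"):
    c=env.read_camera(n);np.savez(f"{n}.npz",**c);cv2.imwrite(f"pics/{n}.png",c["frame"][...,::-1]);print(n,c["K"],c["rvec"],c["tvec"])
E
```

```text
pics
{'time_s': np.float64(0.0), 'qpos': array([76.782, 18.44 , -4.015, 83.177,  1.296, 78.54 , -3.26 ]), 'joint_velocities': array([-0.075, -0.011, -0.154, -0.005, -0.086,  0.036, -0.054]), 'effort': array([ 0.0000e+00, -4.9128e+01, -4.0400e-01, -3.1253e+01, -6.4000e-02,
        4.4000e-02,  0.0000e+00]), 'tool_pos': array([ 0.157, -0.63 ,  0.221]), 'tool_rot': array([-1.79889e+02,  7.00000e-03,  1.40280e+01]), 'force': array([ 0.039, -0.867, -0.329]), 'wrist_torque': array([-0.008, -0.033, -0.016]), 'grasp_force': np.float64(0.0), 'grip_width': np.float64(0.087)} 0.0187
scene [[467.5223624    0.         279.5927562 ]
 [  0.         467.5223624  212.77222837]
 [  0.           0.           1.        ]] [ 1.23825704  2.02402942 -1.08716094] [ 0.17218538 -0.20903325  1.65796382]
top [[546.42474775   0.         284.87062063]
 [  0.         546.42474775 206.85887251]
 [  0.           0.           1.        ]] [ 2.15767642 -2.17705642  0.12665343] [0.05953532 0.56167509 1.30571875]
```

View pics/top.png

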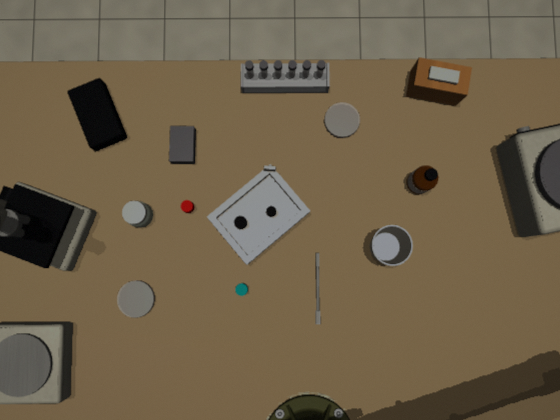

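View pics/scene.png

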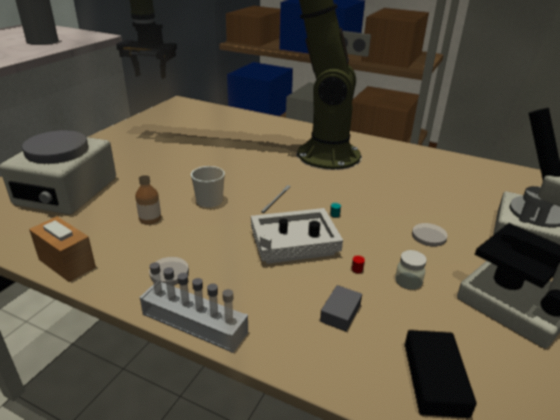

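The top view shows the large stopper at about (241,223), the small one at (271,212), the tab at (270,168), the tray centred near (258,215), and the beaker mouth at (391,246). In the scene view the stoppers are at about (314,229) and (283,226), the beaker at (208,180) and the tab at (265,243).

```bash
cat > h.py <<'E'
import numpy as np,cv2
def world(c,uv,z=None,plane=None):
    """pixels -> world, by depth z or by ray onto a height plane"""
    R=cv2.Rodrigues(c["rvec"])[0];uv=np.atleast_2d(uv).astype(float)
    d=np.c_[(uv-c["K"][:2,2])/c["K"][[0,1],[0,1]],np.ones(len(uv))]
    o=-R.T@c["tvec"];d=d@R
    s=(plane-o[2])/d[:,2] if z is None else np.asarray(z)
    return o+d*s[:,None]
def cloud(c):
    v,u=np.nonzero(c["z_map"]>0);return u,v,world(c,np.c_[u,v],c["z_map"][v,u])
E
python3 - <<'E'
from h import *
for n,boxes in (("top",dict(tray=(205,160,312,266),beaker=(365,222,416,270))),("scene",dict(tray=(245,205,345,265),beaker=(188,165,230,210)))):
    c=dict(np.load(n+".npz"));u,v,P=cloud(c);g=c["frame"].max(2)[v,u]
    for k,(a,b,e,f) in boxes.items():
        m=(u>a)&(u<e)&(v>b)&(v<f)
        if k=="tray":
            d=(c["frame"].max(2)<45).astype(np.uint8);M=np.zeros_like(d);M[b:f,a:e]=1
            nn,L,st,ce=cv2.connectedComponentsWithStats(d*M)
            for i in range(1,nn):
                if st[i,4]>25:
                    mm=(L[v,u]==i);Q=P[mm];zt=np.percentile(Q[:,2],90);t=Q[Q[:,2]>zt-.006]
                    print(n,"dark",ce[i],st[i,4],"ztop",zt,"ctr top",(t.max(0)+t.min(0))/2,t.mean(0),np.ptp(t,axis=0))
            t=P[m&(P[:,2]>.066)&(g>100)];print(n,"tab",len(t),t.mean(0),t.max(0),t.min(0))
            t=P[m&(P[:,2]>.044)&(P[:,2]<.06)&(g>60)]
            r=cv2.minAreaRect((t[:,:2]*1000).astype(np.float32));print(n,"rim",np.median(t[:,2]),r,cv2.boxPoints(r))
        else:
            t=P[m&(P[:,2]>.08)];ce,r=cv2.minEnclosingCircle((t[:,:2]*1000).astype(np.float32));print(n,"beaker",ce,r,np.percentile(t[:,2],[50,95]))
E
```

```text
top dark [270.88732394 211.22535211] 71 ztop 0.07123665663410739 ctr top [0.54863688 0.08782107 0.06906117] [0.54949661 0.08882365 0.06810293] [0.0191599  0.01906671 0.00740471]
top dark [240.33898305 222.27118644] 118 ztop 0.06982950753699116 ctr top [0.52289992 0.16138197 0.06765073] [0.52355785 0.16130607 0.0677126 ] [0.02418059 0.02405153 0.00749852]
top tab 40 [0.64559173 0.09304782 0.08012305] [0.65776853 0.10602349 0.08618969] [0.55538851 0.07972429 0.06766249]
top rim 0.0528555192322242 ((545.6036376953125, 119.87428283691406), (150.65460205078125, 200.593994140625), 39.61582565307617) [[423.62317   149.10532  ]
 [551.5293     -5.4196777]
 [667.5841     90.64325  ]
 [539.678     245.16824  ]]
top beaker (465.96337890625, -192.30467224121094) 48.28129577636719 [0.08868575 0.09297514]
scene dark [334.66666667 212.46666667] 45 ztop 0.023682065838832856 ctr top [0.37726263 0.1647193  0.02184959] [0.37737256 0.16464376 0.0214479 ] [0.01012347 0.01755473 0.00801251]
scene dark [282.92 225.18] 100 ztop 0.0664044871817902 ctr top [0.55079953 0.08828322 0.06460131] [0.55363481 0.08863223 0.06511633] [0.02377017 0.01972822 0.0081266 ]
scene dark [313.78195489 228.92481203] 133 ztop 0.06678310481754283 ctr top [0.52899272 0.16350303 0.06465011] [0.53012023 0.16333716 0.06531805] [0.01992881 0.02285406 0.00762252]
scene tab 41 [0.63621831 0.09967713 0.07742499] [0.6582447  0.17422153 0.08116911] [0.51236711 0.07659824 0.06606604]
scene rim 0.051331758474130074 ((545.4669799804688, 118.35539245605469), (157.11532592773438, 202.640380859375), 40.24000930786133) [[420.04846  144.95013 ]
 [550.9523    -9.734413]
 [670.8855    91.76065 ]
 [539.9817   246.44519 ]]
scene beaker (466.1335754394531, -193.02647399902344) 50.85400390625 [0.08582206 0.08988961]
```

```bash
cat >> h.py <<'E'
def delta(o,p,yaw=None):
    """commanded-free shift from the measured TCP pose to p, in tool axes and units of 0.08"""
    from scipy.spatial.transform import Rotation as Ro
    R=Ro.from_euler("xyz",o["tool_rot"],degrees=True)
    print("tool",np.round(o["tool_pos"],4),np.round(o["tool_rot"],2),"shift units",np.round(R.inv().apply(np.array(p)-o["tool_pos"])/.08,3),"t",o["time_s"],"w",o["grip_width"],"gf",o["grasp_force"])
E
python3 -m creep '{"translation":[[0,0,0],[0,0,0],[0,0,0],[0,0,0]],"turn":[[0,0,-0.056],[0,0,-0.056],[0,0,-0.056],[0,0,-0.056]],"grip":[0.6,0.6,0.6,0.6]}' 20
python3 -m creep '{"translation":[[0,0,0],[0,0,0],[0,0,0],[0,0,0]],"turn":[[0,0,-0.056],[0,0,-0.056],[0,0,-0.056],[0,0,0]],"grip":[0.6,0.6,0.6,0.6]}'
python3 - <<'E'
from h import *;from cell import env
o=env.get_obs();delta(o,[.48,-.33,.22]);delta(o,[.5245,.125,.20])
E
```

```text
time_s: 0.6
tool_pos: [0.1574, -0.6303, 0.2219]
tool_rot: [-179.9, -0.0, 54.7]
force: [-0.2, 0.2, 0.2]
grip_width: 0.0563
grasp_force: 0.0
time_s: 1.1
tool_pos: [0.1573, -0.6304, 0.222]
tool_rot: [-180.0, -0.1, 84.5]
force: [-0.7, 0.5, -0.5]
grip_width: 0.0522
grasp_force: 0.0
tool [ 0.1573 -0.6304  0.222 ] [-1.7999e+02 -5.0000e-02  8.4470e+01] shift units [4.126 3.653 0.028] t 1.1 w 0.052180538536986794 gf 0.0
tool [ 0.1573 -0.6304  0.222 ] [-1.7999e+02 -5.0000e-02  8.4470e+01] shift units [9.84  3.659 0.283] t 1.1 w 0.052180538536986794 gf 0.0
```

```bash

python3 -m creep '{"translation":[[0.4,0.36,0],[0.46,0.41,0],[0.46,0.41,0],[0.46,0.41,0],[0.46,0.41,0]],"turn":[[0,0,0],[0,0,0],[0,0,0],[0,0,0],[0,0,0]],"grip":[0.6,0.6,0.6,0.6,0.6]}'
python3 -m creep '{"translation":[[0.46,0.41,0],[0.46,0.41,0],[0.46,0.41,0],[0.5,0.41,0],[0.6,0,0]],"turn":[[0,0,0],[0,0,0],[0,0,0],[0,0,0],[0,0,0]],"grip":[0.6,0.6,0.6,0.6,0.6]}'
python3 -m creep '{"translation":[[0.65,0,0],[0.65,0,0],[0.65,0,0],[0.65,0,0],[0.65,0,0]],"turn":[[0,0,0],[0,0,0],[0,0,0],[0,0,0],[0,0,0]],"grip":[0.6,0.6,0.6,0.6,0.6]}'
python3 -m creep '{"translation":[[0.65,0,0.1],[0.65,0,0.1],[0.4,0,0.05],[0,0,0]],"turn":[[0,0,0],[0,0,0],[0,0,0],[0,0,0]],"grip":[0.6,0.6,0.6,0.6]}'
python3 - <<'E'
from h import *;from cell import env
c=env.read_camera("wrist");np.savez("w1.npz",**c);cv2.imwrite("pics/w1.png",c["frame"][...,::-1]);print(c["K"],c["rvec"],c["tvec"])
o=env.get_obs();delta(o,[.5245,.162,.10])
E
```

```text
time_s: 1.72
tool_pos: [0.3347, -0.4661, 0.2225]
tool_rot: [-180.0, 0.0, 84.4]
force: [0.0, 0.5, 0.1]
grip_width: 0.0523
grasp_force: 0.0
time_s: 2.35
tool_pos: [0.4851, -0.2803, 0.2221]
tool_rot: [179.9, -0.1, 84.5]
force: [1.1, 1.1, 0.8]
grip_width: 0.0521
grasp_force: 0.0
time_s: 2.98
tool_pos: [0.5074, -0.0218, 0.2226]
tool_rot: [180.0, 0.0, 84.3]
force: [1.2, 0.5, 1.2]
grip_width: 0.0522
grasp_force: 0.0
time_s: 3.48
tool_pos: [0.5196, 0.1155, 0.2022]
tool_rot: [-179.9, -0.1, 84.7]
force: [-0.0, -0.1, 0.2]
grip_width: 0.0525
grasp_force: 0.0
[[325.1922621    0.         279.73742123]
 [  0.         325.1922621  203.91307985]
 [  0.           0.           1.        ]] [-2.86930026  0.13199052  0.01922308] [-0.50516731  0.13043458  0.41589429]
tool [0.52   0.113  0.2022] [-1.7996e+02  1.0000e-02  8.4600e+01] shift units [ 6.160e-01 -1.000e-03  1.278e+00] t 3.525 w 0.052258203203265324 gf 0.0
```

View pics/w1.png

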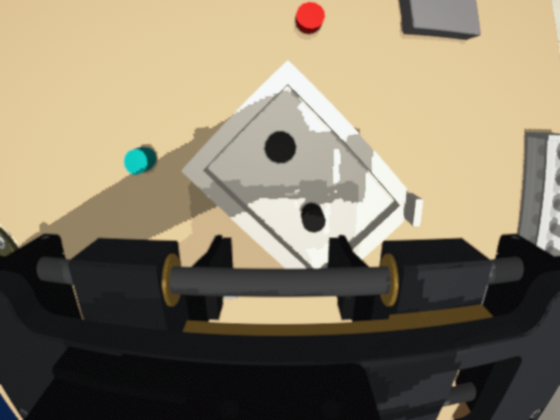

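The wrist view shows the large stopper at (280,147), the small one at (312,217), and the tab's top at about (413,210). Next I'll cast the wrist rays and triangulate them with the top view.

```bash
cat >> h.py <<'E'
def ray(c,uv,fish=False):
    R=cv2.Rodrigues(c["rvec"])[0];x=(np.array(uv,float)-c["K"][:2,2])/c["K"][0,0]
    if fish: th=np.hypot(*x);x=x/th*np.sin(th);d=np.r_[x,np.cos(th)]
    else: d=np.r_[x,1]
    return -R.T@c["tvec"],R.T@d/np.linalg.norm(d)
def onplane(r,z): return r[0]+r[1]*(z-r[0][2])/r[1][2]
def tri(a,b):
    s=np.linalg.lstsq(np.c_[a[1],-b[1]],b[0]-a[0],rcond=None)[0];p,q=a[0]+s[0]*a[1],b[0]+s[1]*b[1]
    return (p+q)/2,np.linalg.norm(p-q)
def dark(c,box,t=45,amin=60):
    a,b,e,f=box;M=np.zeros(c["frame"].shape[:2],np.uint8);M[b:f,a:e]=c["frame"].max(2)[b:f,a:e]<t
    n,L,s,ce=cv2.connectedComponentsWithStats(M);return [(ce[i],s[i]) for i in range(1,n) if s[i,4]>amin]
E
python3 - <<'E'
from h import *
c=dict(np.load("w1.npz"));T=dict(np.load("top.npz"));S=dict(np.load("scene.npz"))
for (ce,s),tu,su in zip(dark(c,(240,120,335,235)),((240.3,222.3),(270.9,211.2)),((313.8,228.9),(282.9,225.2))):
    r=ray(c,ce,True);print(ce,s,"on .067",onplane(r,.067),"tri top",tri(r,ray(T,tu)),"tri top-scene",tri(ray(T,tu),ray(S,su)),"top on .067",onplane(ray(T,tu),.067))
r=ray(c,(413,210),True);print("tab",onplane(r,.081))
# tab corners by colour in wrist is hard; use points above 0.07 in depth from wrist
v,u=np.nonzero(c["z_map"]>0);x=(np.c_[u,v]-c["K"][:2,2])/c["K"][0,0];th=np.linalg.norm(x,axis=1)
z=c["z_map"][v,u];X=np.c_[x/th[:,None]*np.tan(th)[:,None],np.ones(len(u))]*z[:,None]
P=(X-c["tvec"])@cv2.Rodrigues(c["rvec"])[0]
m=(u>390)&(u<435)&(v>180)&(v<235)&(P[:,2]>.062)
t=P[m&(P[:,2]>.077)];print(len(t),t.mean(0),t.min(0),t.max(0),np.percentile(P[m,2],98),cv2.minAreaRect((t[:,:2]*1000).astype(np.float32)))
m=(u>180)&(u<440)&(v>55)&(v<225)&(abs(P[:,2]-.053)<.006);r=cv2.minAreaRect((P[m][:,:2]*1000).astype(np.float32));print(r)
E
```

```text
[279.94402421 146.86838124] [266 132  29  30 661] on .067 [0.5224246 0.16093   0.067    ] tri top (array([0.52238119, 0.16084301, 0.06587923]), np.float64(7.608618000588512e-05)) tri top-scene (array([0.52398104, 0.16182304, 0.04805898]), np.float64(0.0008184356911274261)) top on .067 [0.52225441 0.16077662 0.067     ]
[312.37357631 216.73120729] [302 204  22  27 439] on .067 [0.54748912 0.09115756 0.067     ] tri top (array([0.54856122, 0.0882588 , 0.05829618]), np.float64(0.0008399146427826127)) tri top-scene (array([0.54991826, 0.08797847, 0.05090241]), np.float64(0.0008501866982236604)) top on .067 [0.54808372 0.08805949 0.067     ]
tab [0.64547367 0.09279784 0.081     ]
268 [0.64930369 0.09029805 0.08137509] [0.64480289 0.07587322 0.07709741] [0.6553269  0.10386767 0.08358162] 0.0831624721566081 ((650.17138671875, 89.98242950439453), (27.867382049560547, 8.909683227539062), 84.48485565185547)
((543.569580078125, 118.04698944091797), (151.1424102783203, 201.51145935058594), 40.096900939941406)
```

```bash

python3 -m creep '{"translation":[[0.6,-0.03,0.3],[0,0,0.5],[0,0,0.5],[0,0,0.5],[0,0,0.2]],"turn":[[0,0,0],[0,0,0],[0,0,0],[0,0,0],[0,0,0]],"grip":[0.6,0.6,0.6,0.6,0.6]}'
python3 -m creep '{"translation":[[0,0,0],[0,0,0],[0,0,0],[0,0,0],[0,0,0]],"turn":[[0,0,0],[0,0,0],[0,0,0],[0,0,0],[0,0,0]],"grip":[0.6,0.1,0.1,0.1,0.1]}' 12
python3 -m creep '{"translation":[[0,0,0],[0,0,-0.15],[0,0,-0.5],[0,0,-0.5],[0,0,-0.5]],"turn":[[0,0,0],[0,0,0],[0,0,0],[0,0,0],[0,0,0]],"grip":[0.1,0.1,0.1,0.1,0.1]}'
python3 - <<'E'
from h import *;from cell import env
delta(env.get_obs(),[.466,-.1925,.165]);
E
```

```text
time_s: 4.15
tool_pos: [0.5214, 0.1575, 0.0402]
tool_rot: [-179.8, 0.1, 84.4]
force: [-0.4, 0.3, 0.3]
grip_width: 0.0522
grasp_force: 0.0
time_s: 4.78
tool_pos: [0.5232, 0.1601, 0.0434]
tool_rot: [179.9, 0.0, 84.6]
force: [-0.7, -0.4, 5.3]
grip_width: 0.0296
grasp_force: 12.0
time_s: 5.4
tool_pos: [0.5222, 0.1602, 0.1761]
tool_rot: [-180.0, 0.0, 84.6]
force: [-0.2, -0.3, 0.4]
grip_width: 0.0295
grasp_force: 12.0
tool [0.5222 0.1602 0.1761] [-179.99    0.     84.62] shift units [-4.455 -0.285  0.139] t 5.4 w 0.029499843392047094 gf 12.000354969059117
```

```bash

python3 -m creep '{"translation":[[-0.4,-0.04,0],[-0.6,-0.04,0],[-0.65,-0.04,0],[-0.65,-0.04,0],[-0.65,-0.04,0]],"turn":[[0,0,0],[0,0,0],[0,0,0],[0,0,0],[0,0,0]],"grip":[0.1,0.1,0.1,0.1,0.1]}'
python3 -m creep '{"translation":[[-0.65,-0.04,0],[-0.6,-0.04,0],[-0.25,0,0],[0,0,0],[0,0,0]],"turn":[[0,0,0],[0,0,0],[0,0,0],[0,0,0],[0,0,0]],"grip":[0.1,0.1,0.1,0.1,0.1]}'
python3 - <<'E'
from h import *;from cell import env
c=env.read_camera("wrist");np.savez("w2.npz",**c);cv2.imwrite("pics/w2.png",c["frame"][...,::-1])
delta(env.get_obs(),[.466,-.1925,.068]);
E
```

```text
time_s: 6.02
tool_pos: [0.4839, -0.0748, 0.1751]
tool_rot: [180.0, 0.0, 84.6]
force: [0.6, -0.1, -0.2]
grip_width: 0.0296
grasp_force: 12.0
time_s: 6.65
tool_pos: [0.4673, -0.1898, 0.1747]
tool_rot: [180.0, -0.1, 84.8]
force: [0.3, 0.1, -0.7]
grip_width: 0.0297
grasp_force: 12.0
tool [ 0.4674 -0.1898  0.1747] [ 1.7999e+02 -4.0000e-02  8.4790e+01] shift units [-0.036 -0.014  1.333] t 6.7 w 0.02935263138067831 gf 12.000157077563927
```

View pics/w2.png

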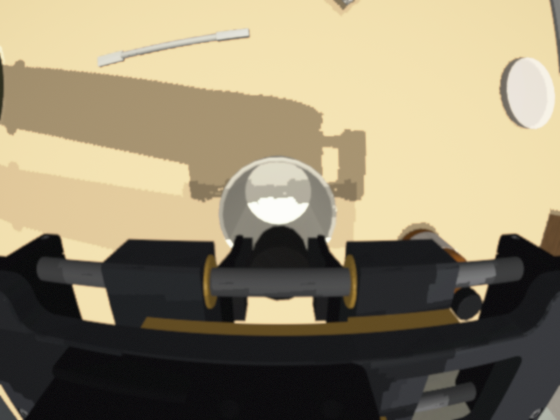

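The held stopper (280,265) is over the mouth of the beaker, which is centred in column 277. The bottle cap at (467,300) is clear to the side. Lowering and releasing.

```bash

python3 -m creep '{"translation":[[-0.03,0,0.3],[0,0,0.4],[0,0,0.4],[0,0,0.2],[0,0,0]],"turn":[[0,0,0],[0,0,0],[0,0,0],[0,0,0],[0,0,0]],"grip":[0.1,0.1,0.1,0.1,0.1]}'
python3 -m creep '{"translation":[[0,0,0],[0,0,0],[0,0,0]],"turn":[[0,0,0],[0,0,0],[0,0,0]],"grip":[0.48,0.48,0.48]}'
python3 -m creep '{"translation":[[0,0,-0.3],[0,0,-0.5],[0,0,-0.5],[0,0,0],[0,0,0]],"turn":[[0,0,0],[0,0,0],[0,0,0],[0,0,0],[0,0,0]],"grip":[0.48,0.48,0.5,0.5,0.5]}'
python3 - <<'E'
from h import *;from cell import env
delta(env.get_obs(),[.548,.0882,.175]);
for n,b in(("top",(350,205,430,290)),("scene",(160,140,260,230))):
    c=env.read_camera(n);a,d,e,f=b;im=cv2.resize(c["frame"][d:f,a:e,::-1],(400,400));globals()[n]=im
cv2.imwrite("pics/b1.png",np.hstack([top,scene]))
E
```

```text
time_s: 7.32
tool_pos: [0.4662, -0.1934, 0.0699]
tool_rot: [-179.9, -0.1, 84.7]
force: [-0.4, -0.3, -0.2]
grip_width: 0.0294
grasp_force: 12.0
time_s: 7.7
tool_pos: [0.4669, -0.195, 0.0713]
tool_rot: [179.9, 0.0, 84.6]
force: [0.2, -0.5, -0.0]
grip_width: 0.0409
grasp_force: 0.0
time_s: 8.32
tool_pos: [0.4661, -0.1947, 0.1743]
tool_rot: [-180.0, 0.0, 84.6]
force: [-0.1, -0.7, -0.9]
grip_width: 0.0435
grasp_force: 0.0
tool [ 0.4661 -0.1947  0.1743] [-1.7998e+02  2.0000e-02  8.4580e+01] shift units [ 3.617  0.685 -0.01 ] t 8.325 w 0.0434850640181081 gf 0.0
```

View pics/b1.png

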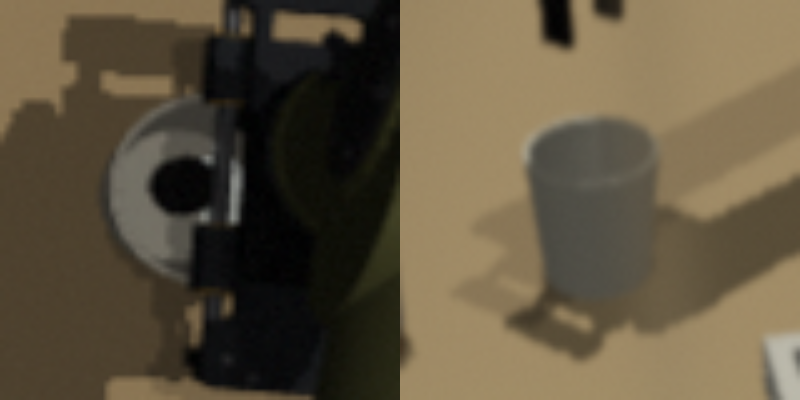

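The top crop shows the black stopper standing inside the beaker at crop (183,185), and the beaker is upright. Fetching the small one now.

```bash

python3 -m creep '{"translation":[[0.5,0.1,0],[0.65,0.12,0],[0.65,0.12,0],[0.65,0.12,0],[0.65,0.12,0]],"turn":[[0,0,0],[0,0,0],[0,0,0],[0,0,0],[0,0,0]],"grip":[0.55,0.55,0.55,0.55,0.55]}'
python3 -m creep '{"translation":[[0.51,0.1,0],[0,0,0],[0,0,0],[0,0,0]],"turn":[[0,0,0],[0,0,0],[0,0,0],[0,0,0]],"grip":[0.55,0.55,0.55,0.55]}'
python3 - <<'E'
from h import *;from cell import env
delta(env.get_obs(),[.548,.0882,.041])
E
```

```text
time_s: 9.05
tool_pos: [0.5356, 0.0492, 0.1735]
tool_rot: [-179.9, 0.0, 84.6]
force: [0.4, -0.5, 0.9]
grip_width: 0.0478
grasp_force: 0.0
time_s: 9.55
tool_pos: [0.5476, 0.0858, 0.1739]
tool_rot: [-179.9, 0.1, 84.4]
force: [-0.4, 0.2, 0.4]
grip_width: 0.0475
grasp_force: 0.0
tool [0.5476 0.0858 0.1739] [-1.7994e+02  6.0000e-02  8.4440e+01] shift units [0.032 0.004 1.661] t 9.55 w 0.04745281980614865 gf 0.0
```

```bash

python3 -m creep '{"translation":[[0.03,0,0.4],[0,0,0.5],[0,0,0.5],[0,0,0.26],[0,0,0]],"turn":[[0,0,0],[0,0,0],[0,0,0],[0,0,0],[0,0,0]],"grip":[0.55,0.55,0.55,0.55,0.55]}'
python3 -m creep '{"translation":[[0,0,0],[0,0,0],[0,0,0],[0,0,0],[0,0,0]],"turn":[[0,0,0],[0,0,0],[0,0,0],[0,0,0],[0,0,0]],"grip":[0.1,0.1,0.1,0.1,0.1]}' 12
python3 -m creep '{"translation":[[0,0,-0.15],[0,0,-0.5],[0,0,-0.5],[0,0,-0.5],[0,0,0]],"turn":[[0,0,0],[0,0,0],[0,0,0],[0,0,0],[0,0,0]],"grip":[0.1,0.1,0.1,0.1,0.1]}'
python3 - <<'E'
from h import *;from cell import env
delta(env.get_obs(),[.467,-.183,.170]);
E
```

```text
time_s: 10.18
tool_pos: [0.5471, 0.0892, 0.0407]
tool_rot: [-179.8, 0.0, 84.5]
force: [0.6, 0.1, -0.1]
grip_width: 0.0476
grasp_force: 0.0
time_s: 10.8
tool_pos: [0.5487, 0.0902, 0.0426]
tool_rot: [179.9, 0.0, 84.6]
force: [-0.3, -0.4, 6.0]
grip_width: 0.0232
grasp_force: 12.0
time_s: 11.42
tool_pos: [0.5501, 0.0909, 0.1774]
tool_rot: [179.6, -0.0, 84.6]
force: [-0.4, -0.3, -0.9]
grip_width: 0.0234
grasp_force: 12.0
tool [0.5501 0.0909 0.1774] [ 1.7964e+02 -4.0000e-02  8.4600e+01] shift units [-3.506 -0.712  0.086] t 11.425 w 0.023370028432718484 gf 12.00008348794654
```

```bash

python3 -m creep '{"translation":[[-0.4,-0.11,0],[-0.6,-0.12,0],[-0.65,-0.12,0],[-0.65,-0.12,0],[-0.65,-0.12,0]],"turn":[[0,0,0],[0,0,0],[0,0,0],[0,0,0],[0,0,0]],"grip":[0.1,0.1,0.1,0.1,0.1]}'
python3 -m creep '{"translation":[[-0.56,-0.12,0],[0,0,0],[0,0,0],[0,0,0]],"turn":[[0,0,0],[0,0,0],[0,0,0],[0,0,0]],"grip":[0.1,0.1,0.1,0.1]}'
python3 - <<'E'
from h import *;from cell import env
delta(env.get_obs(),[.467,-.183,.072]);
E
```

```text
time_s: 12.05
tool_pos: [0.4773, -0.1417, 0.1729]
tool_rot: [-179.9, -0.0, 84.6]
force: [1.2, -0.0, -0.5]
grip_width: 0.0235
grasp_force: 12.0
time_s: 12.55
tool_pos: [0.4653, -0.1824, 0.1734]
tool_rot: [-180.0, -0.0, 84.7]
force: [0.6, 0.9, -0.3]
grip_width: 0.0237
grasp_force: 12.0
tool [ 0.4653 -0.1824  0.1734] [-1.7997e+02 -3.0000e-02  8.4740e+01] shift units [-0.007  0.022  1.268] t 12.55 w 0.023669625001388195 gf 12.000148872029968
```

```bash

python3 -m creep '{"translation":[[0,0.02,0.3],[0,0,0.4],[0,0,0.4],[0,0,0.15],[0,0,0]],"turn":[[0,0,0],[0,0,0],[0,0,0],[0,0,0],[0,0,0]],"grip":[0.1,0.1,0.1,0.1,0.1]}'
python3 -m creep '{"translation":[[0,0,0],[0,0,0],[0,0,0]],"turn":[[0,0,0],[0,0,0],[0,0,0]],"grip":[0.42,0.42,0.42]}'
python3 -m creep '{"translation":[[0,0,-0.3],[0,0,-0.5],[0,0,-0.5],[0.5,0.2,0],[0.5,0.3,0]],"turn":[[0,0,0],[0,0,0],[0,0,0],[0,0,0],[0,0,0]],"grip":[0.42,0.42,0.42,0.42,0.42]}'
python3 - <<'E'
from h import *;from cell import env
delta(env.get_obs(),[.650,.090,.165]);
c=env.read_camera("top");im=cv2.resize(c["frame"][205:290,350:430,::-1],(400,400));cv2.imwrite("pics/b2.png",im)
E
```

```text
time_s: 13.18
tool_pos: [0.4666, -0.1833, 0.0735]
tool_rot: [-179.9, -0.0, 84.7]
force: [0.2, 1.1, 0.4]
grip_width: 0.0236
grasp_force: 12.0
time_s: 13.55
tool_pos: [0.4671, -0.1845, 0.0745]
tool_rot: [179.9, 0.0, 84.6]
force: [0.1, -0.3, 0.3]
grip_width: 0.0356
grasp_force: 0.0
time_s: 14.18
tool_pos: [0.5146, -0.1085, 0.179]
tool_rot: [179.9, 0.1, 84.4]
force: [0.1, -0.2, -0.7]
grip_width: 0.0364
grasp_force: 0.0
tool [ 0.5146 -0.1085  0.179 ] [1.7989e+02 1.1000e-01 8.4420e+01] shift units [2.635 1.443 0.173] t 14.175 w 0.03644099204372317 gf 0.0
```

View pics/b2.png

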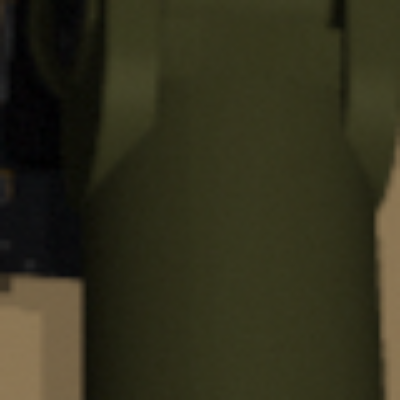

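The arm hides the beaker in that view. Moving on to above the tab, then checking both.

```bash

python3 -m creep '{"translation":[[0.54,0.3,0.03],[0.54,0.3,0.03],[0.54,0.3,0.03],[0.54,0.3,0.03],[0.4,0.2,0.03]],"turn":[[0,0,0],[0,0,0],[0,0,0],[0,0,0],[0,0,0]],"grip":[0.42,0.42,0.42,0.42,0.42]}'
python3 -m creep '{"translation":[[0,0,0.03],[0,0,0],[0,0,0]],"turn":[[0,0,0],[0,0,0],[0,0,0]],"grip":[0.42,0.42,0.42]}'
python3 - <<'E'
from h import *;from cell import env
c=env.read_camera("top");s=env.read_camera("scene");a=cv2.resize(c["frame"][150:290,200:430,::-1],(460,280));
w=env.read_camera("wrist");np.savez("w3.npz",**w)
b=cv2.resize(w["frame"][:,:,::-1],(373,280));cv2.imwrite("pics/b3.png",np.hstack([a[:,:420],b]))
delta(env.get_obs(),[.650,.090,.056])
v,u=np.nonzero(w["z_map"]>0);x=(np.c_[u,v]-w["K"][:2,2])/w["K"][0,0];th=np.linalg.norm(x,axis=1)
X=np.c_[x*(np.tan(th)/th)[:,None],np.ones(len(u))]*w["z_map"][v,u][:,None];P=(X-w["tvec"])@cv2.Rodrigues(w["rvec"])[0]
m=(np.hypot(P[:,0]-.65,P[:,1]-.09)<.03)&(P[:,2]>.076)&(P[:,2]<.086);t=P[m]
if len(t):print(len(t),t.mean(0),cv2.minAreaRect((t[:,:2]*1000).astype(np.float32)))
E
```

```text
time_s: 14.85
tool_pos: [0.6457, 0.087, 0.1657]
tool_rot: [180.0, -0.1, 84.7]
force: [0.1, 0.1, -0.6]
grip_width: 0.0364
grasp_force: 0.0
time_s: 15.22
tool_pos: [0.6447, 0.0828, 0.1634]
tool_rot: [180.0, 0.1, 84.4]
force: [0.6, -0.3, 0.7]
grip_width: 0.0365
grasp_force: 0.0
tool [0.6448 0.0835 0.1637] [1.7997e+02 5.0000e-02 8.4480e+01] shift units [0.088 0.056 1.346] t 15.375 w 0.036342659646768756 gf 0.0
358 [0.65029016 0.09115948 0.08199213] ((650.2904052734375, 90.60968780517578), (27.63412857055664, 7.160220146179199), 84.60136413574219)
```

View pics/b3.png

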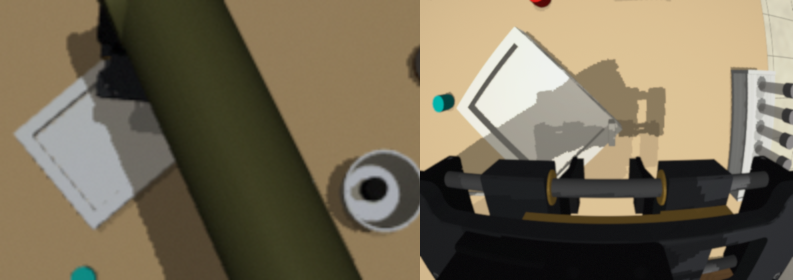

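The left panel shows the empty tray and the upright beaker with a black blob at (373,188). The right panel shows the tab between the fingers' columns at about (613,127). I'll check the beaker's contents with depth.

```bash
python3 - <<'E'
from h import *;from cell import env
c=env.read_camera("top");a=cv2.resize(c["frame"][222:270,366:416,::-1],(400,384),interpolation=cv2.INTER_CUBIC);cv2.imwrite("pics/b4.png",np.clip(a.astype(float)*1.6,0,255))
for ce,s in dark(c,(370,226,412,266),50,10):
    x,y,w,h,_=s;print(ce,s);m=np.zeros(c["z_map"].shape,bool);m[y:y+h,x:x+w]=c["frame"].max(2)[y:y+h,x:x+w]<50
    v,u=np.nonzero(m);P=world(c,np.c_[u,v],c["z_map"][v,u]);print(np.percentile(P[:,2],[5,25,50,75,95]),P.min(0),P.max(0))
E
```

```text
[386.10833333 244.11666667] [380 239  13  11 120]
[0.02834    0.05732536 0.07126818 0.0736307  0.07722597] [ 0.45673936 -0.20392973  0.01695711] [ 0.4792869  -0.17263201  0.07922771][ WARN:0@0.799] global loadsave.cpp:1063 imwrite_ Unsupported depth image for selected encoder is fallbacked to CV_8U.
```

View pics/b4.png

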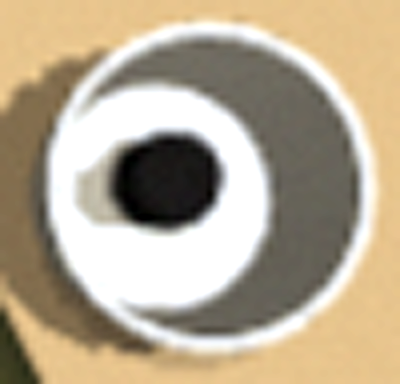

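Both stoppers are in the beaker. The small one stands on the large one with its top at about 0.073 m, so its middle is at about 0.056 m. Now gripping the tab.

```bash

python3 -m creep '{"translation":[[0.09,0.06,0.3],[0,0,0.3],[0,0,0.3],[0,0,0.3],[0,0,0.14]],"turn":[[0,0,0],[0,0,0],[0,0,0],[0,0,0],[0,0,0]],"grip":[0.42,0.42,0.42,0.42,0.42]}'
python3 -m creep '{"translation":[[0,0,0],[0,0,0],[0,0,0],[0,0,0],[0,0,0]],"turn":[[0,0,0],[0,0,0],[0,0,0],[0,0,0],[0,0,0]],"grip":[0.42,0,0,0,0]}' 45
python3 -m creep '{"translation":[[0,0,0],[0,0,0],[0,0,0]],"turn":[[0,0,0],[0,0,0],[0,0,0]],"grip":[0,0,0]}'
```

```text
time_s: 16.05
tool_pos: [0.6488, 0.0916, 0.0532]
tool_rot: [-179.8, 0.0, 84.6]
force: [-0.7, 0.6, 1.3]
grip_width: 0.0364
grasp_force: 0.0
time_s: 16.68
tool_pos: [0.6514, 0.0915, 0.0568]
tool_rot: [179.9, -0.0, 84.6]
force: [2.1, 0.1, 1.7]
grip_width: 0.0077
grasp_force: 45.0
time_s: 17.05
tool_pos: [0.6512, 0.0915, 0.0567]
tool_rot: [179.9, -0.0, 84.6]
force: [3.3, -0.4, 2.0]
grip_width: 0.0074
grasp_force: 45.0
```

Gripped. Starting the peel: an arc of 0.02 rad and 4.7 mm per row about the far corner.

```bash

python3 -m creep '{"translation":[[0,0,-0.058],[0,0,-0.058],[0,0,-0.058],[0,0,-0.058],[0,0,-0.058]],"turn":[[-0.0064,0,0],[-0.0064,0,0],[-0.0064,0,0],[-0.0064,0,0],[-0.0064,0,0]],"grip":[0,0,0,0,0]}'
python3 - <<'E'
from h import *;from cell import env
c=env.read_camera("scene");cv2.imwrite("pics/p1.png",cv2.resize(c["frame"][190:275,225:355,::-1],(780,510)))
E
```

```text
time_s: 17.68
tool_pos: [0.6485, 0.0921, 0.0794]
tool_rot: [174.2, 0.0, 84.6]
force: [0.3, 0.6, -0.2]
grip_width: 0.0079
grasp_force: 45.0
```

View pics/p1.png

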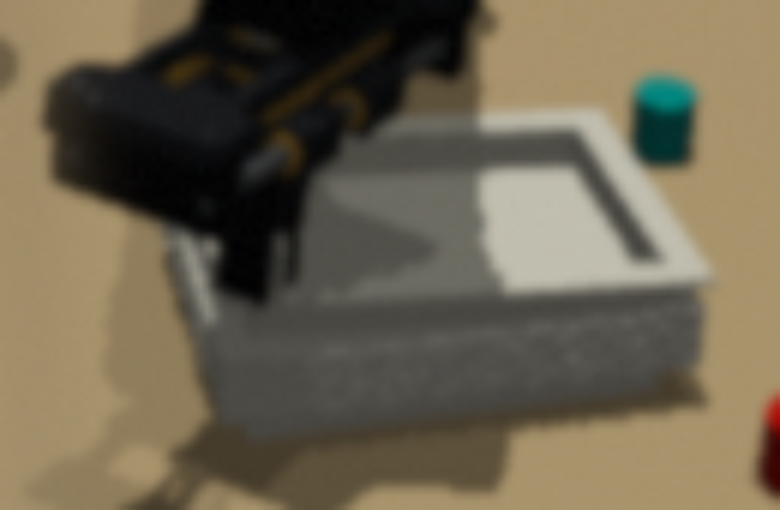

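The tab's corner, crop (250,290), is raised, the opposite rim is still seated, and the stack stands. Continuing the peel.

```bash

python3 -m creep '{"translation":[[0,0,-0.058],[0,0,-0.058],[0,0,-0.058],[0,0,-0.058],[0,0,-0.058]],"turn":[[-0.0064,0,0],[-0.0064,0,0],[-0.0064,0,0],[-0.0064,0,0],[-0.0064,0,0]],"grip":[0,0,0,0,0]}'
python3 -m creep '{"translation":[[0,0,-0.058],[0,0,-0.058],[0,0,-0.058],[0,0,0],[0,0,0]],"turn":[[-0.0064,0,0],[-0.0064,0,0],[-0.0064,0,0],[0,0,0],[0,0,0]],"grip":[0,0,0,0,0]}'
python3 - <<'E'
from h import *;from cell import env
o=env.get_obs();p=np.array(o["tool_pos"]);delta(o,p+[0,0,.08]);print(o["force"],o["wrist_torque"])
E
```

```text
time_s: 18.35
tool_pos: [0.6459, 0.0919, 0.1025]
tool_rot: [168.4, 0.0, 84.6]
force: [-0.6, 0.6, -0.5]
grip_width: 0.0071
grasp_force: 45.0
time_s: 18.98
tool_pos: [0.6431, 0.0922, 0.1159]
tool_rot: [165.0, 0.0, 84.6]
force: [-0.3, -0.2, -0.8]
grip_width: 0.008
grasp_force: 45.0
tool [0.6431 0.0922 0.1159] [1.6502e+02 1.0000e-02 8.4570e+01] shift units [-0.     0.258 -0.966] t 18.975 w 0.00804271587525226 gf 45.00110342167318
[-0.30228727 -0.19864417 -0.79346549] [-0.02789152  0.37745081  0.0489927 ]
```

```bash

python3 -m creep '{"translation":[[0,0.013,-0.048],[0,0.026,-0.097],[0,0.039,-0.145],[0,0.039,-0.145],[0,0.039,-0.145]],"turn":[[0,0,0],[0,0,0],[0,0,0],[0,0,0],[0,0,0]],"grip":[0,0,0,0,0]}'
python3 -m creep '{"translation":[[0,0.039,-0.145],[0,0.039,-0.145],[0,0.039,-0.145],[0,0.026,-0.097],[0,0,0]],"turn":[[0,0,0],[0,0,0],[0,0,0],[0,0,0],[0,0,0]],"grip":[0,0,0,0,0]}'
python3 -m creep '{"translation":[[0,0,0],[0,0,0],[0,0,0],[0,0,0],[0,0,0]],"turn":[[0.0104,0,0],[0.0104,0,0],[0.0104,0,0],[0.0104,0,0],[0.0104,0,0]],"grip":[0,0,0,0,0]}'
python3 -m creep '{"translation":[[0,0,0],[0,0,0],[0,0,0],[0,0,0],[0,0,0]],"turn":[[0.0104,0,0],[0.0104,0,0],[0.0104,0,0],[0,0,0],[0,0,0]],"grip":[0,0,0,0,0]}'
python3 - <<'E'
from h import *;from cell import env
c=env.read_camera("scene");cv2.imwrite("pics/p2.png",c["frame"][100:300,130:430,::-1].repeat(2,0).repeat(2,1))
w=env.read_camera("wrist");o=env.get_obs();print(o["force"],o["wrist_torque"])
v,u=np.nonzero(w["z_map"]>0);x=(np.c_[u,v]-w["K"][:2,2])/w["K"][0,0];th=np.linalg.norm(x,axis=1)
X=np.c_[x*(np.tan(th)/th)[:,None],np.ones(len(u))]*w["z_map"][v,u][:,None];P=(X-w["tvec"])@cv2.Rodrigues(w["rvec"])[0]
m=(P[:,2]>.13)&(P[:,2]<.24)&(abs(P[:,0]-.52)<.09)&(abs(P[:,1]-.15)<.07)&(v<230)
Q=P[m];print(len(Q),np.linalg.lstsq(np.c_[Q[:,:2],np.ones(len(Q))],Q[:,2],rcond=None)[0],np.median(Q[:,2]))
m=(P[:,2]<.07)&(P[:,2]>.03)&(v<230);Q=P[m];print("stack",len(Q),Q.mean(0) if len(Q) else 0)
E
```

```text
time_s: 19.6
tool_pos: [0.6434, 0.0924, 0.1651]
tool_rot: [165.0, 0.0, 84.6]
force: [-0.2, 0.0, -0.7]
grip_width: 0.0073
grasp_force: 45.0
time_s: 20.23
tool_pos: [0.6436, 0.0925, 0.2088]
tool_rot: [165.0, -0.0, 84.6]
force: [0.8, 0.4, -1.0]
grip_width: 0.0074
grasp_force: 45.0
time_s: 20.85
tool_pos: [0.6429, 0.0922, 0.2072]
tool_rot: [174.5, 0.0, 84.6]
force: [-0.3, 0.7, -1.6]
grip_width: 0.0075
grasp_force: 45.0
time_s: 21.48
tool_pos: [0.6429, 0.0925, 0.2075]
tool_rot: [-180.0, 0.0, 84.6]
force: [0.4, 0.0, -0.9]
grip_width: 0.0075
grasp_force: 45.0
[ 0.63451353  0.08819992 -1.12745744] [-0.0592345  -0.27567336  0.06542942]
29179 [0.05362549 0.14505813 0.13995947] 0.18540439518585686
stack 8460 [0.74370697 0.14934106 0.04681713]
```

View pics/p2.png

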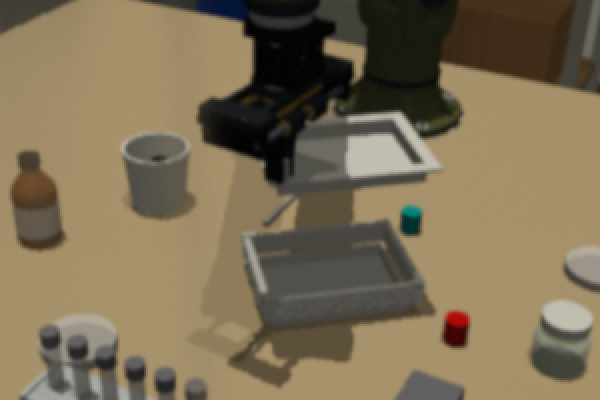

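The tray is held level about 15 cm above its seat. The stack stands at crop (335,275), and the beaker (157,175) and the other things are unchanged. A last check on tilt and drift before handing in.

```bash

python3 -m creep '{"translation":[[0,0,0],[0,0,0],[0,0,0],[0,0,0],[0,0,0]],"turn":[[0,0,0],[0,0,0],[0,0,0],[0,0,0],[0,0,0]],"grip":[0,0,0,0,0]}'
python3 - <<'E'
from h import *;from cell import env
w=env.read_camera("wrist")
v,u=np.nonzero(w["z_map"]>0);x=(np.c_[u,v]-w["K"][:2,2])/w["K"][0,0];th=np.linalg.norm(x,axis=1)
X=np.c_[x*(np.tan(th)/th)[:,None],np.ones(len(u))]*w["z_map"][v,u][:,None];P=(X-w["tvec"])@cv2.Rodrigues(w["rvec"])[0]
Q=P[(P[:,2]>.13)&(P[:,2]<.24)&(np.hypot(P[:,0]-.545,P[:,1]-.125)<.045)&(v<230)]
for _ in range(4):
    k=np.linalg.lstsq(np.c_[Q[:,:2],np.ones(len(Q))],Q[:,2],rcond=None)[0];r=Q[:,2]-np.c_[Q[:,:2],np.ones(len(Q))]@k;Q=Q[abs(r)<max(.002,2*r.std())]
    print(len(Q),k[:2],r.std(),np.median(Q[:,2]))
t=np.hypot(*k[:2]);print("tilt",t)
if t<.2: print(env.sign_off())
E
```

```text
time_s: 22.2
tool_pos: [0.6432, 0.0924, 0.2079]
tool_rot: [180.0, 0.0, 84.6]
force: [-0.9, 0.2, -1.0]
grip_width: 0.0076
grasp_force: 45.0
9310 [0.00225262 0.00049133] 0.0006322970087892729 0.1852026982033118
9310 [0.00225804 0.00046886] 0.0006249246446588144 0.1852026982033118
9310 [0.00225804 0.00046886] 0.0006249246446588144 0.1852026982033118
9310 [0.00225804 0.00046886] 0.0006249246446588144 0.1852026982033118
tilt 0.002306204338483387
the job is handed in; nothing more can be done
None
```

The job is handed in: both stoppers are in the beaker, and the top tray was peeled off tab-first and is held level (about 0.002 rad) roughly 15 cm above its seat, with the stack still standing; the hand-in returned no verdict.

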